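Set the vial mixer for its run

TASK

Set the vial mixer going: with your fingertips lightly push in its three white keys one after another, first the large round one (power), then the small square one (mode), then the long bar (start). Push each key fully in, where it stays, before you push the next. Leave the vials standing in the mixer, and the medicine bottle and syringe beside it, where they are.

Things in the scene. Friction and masses are not known exactly. Their poses are not given: they have to be found in the camera images.
- mixer: Low white vial mixer, fixed, 152 mm deep (x), 250 mm wide (y); origin in its underside, x to its back, y left, z up; turned up to 20 degrees. Front: flat console 45 mm high with a row of three keys on black plates at x = -35, y = -76, 0, 76 mm; which key is where varies. Behind: a lower metal block (top at 38 mm) with six pockets at x = 40 mm, three holding vials.
- round_top (a point): Centre of the top face of the round key: a disc 38 mm across; white, top 12 mm above its black plate (61 mm above the worktop) when out. Axes parallel to the mixer's. The point goes down with the key.
- square_top (a point): Centre of the top face of the square key: a small square stud, 18 x 18 mm; white, top 12 mm above its black plate (61 mm above the worktop) when out. Axes parallel to the mixer's. The point goes down with the key.
- bar_top (a point): Centre of the top face of the bar key: a long bar, 44 mm along the row (mixer y) and 14 mm wide; white, top 12 mm above its black plate (61 mm above the worktop) when out. Axes parallel to the mixer's. The point goes down with the key.
- key_round (a joint): Travel of the round key, m: 0 fully out, 0.008 fully in (straight down). It starts 0 to 0.001, resists with about 3 N, has no spring, stays where it is left, and counts as in beyond 0.006. More than 20 N on it is too hard.
- key_square (a joint): Travel of the square key, m: 0 fully out, 0.008 fully in (straight down). It starts 0 to 0.001, resists with about 3 N, has no spring, stays where it is left, and counts as in beyond 0.006. More than 20 N on it is too hard.
- key_bar (a joint): Travel of the bar key, m: 0 fully out, 0.008 fully in (straight down). It starts 0 to 0.001, resists with about 3 N, has no spring, stays where it is left, and counts as in beyond 0.006. More than 20 N on it is too hard.
- vial_1: Loose capped glass vial, 24 mm diameter, 48 mm tall, standing upright in a pocket of the mixer, its top 74 mm above the worktop; origin at the centre of its underside. Bystander.
- vial_2: Loose capped glass vial, 24 mm diameter, 48 mm tall, standing upright in a pocket of the mixer, its top 74 mm above the worktop; origin at the centre of its underside. Bystander.
- vial_3: Loose capped glass vial, 24 mm diameter, 48 mm tall, standing upright in a pocket of the mixer, its top 74 mm above the worktop; origin at the centre of its underside. Bystander.
- pill_bottle: Loose medicine bottle with screw cap, 45 mm diameter, 72 mm tall, standing on the worktop to the left of the mixer; origin at the centre of its underside. Bystander.
- syringe_5: Loose small syringe, 97 mm long and 16 mm thick, lying on the worktop in front of the mixer; origin at the middle of its underside. Bystander.
- unit_round: The fixed black key plate (52 x 56 x 4 mm) that carries the round key; origin at the centre of its underside, 45 mm above the worktop.
- unit_square: The fixed black key plate (52 x 56 x 4 mm) that carries the square key; origin at the centre of its underside, 45 mm above the worktop.
- unit_bar: The fixed black key plate (52 x 56 x 4 mm) that carries the bar key; origin at the centre of its underside, 45 mm above the worktop.

How it is judged:
By the outcome, as a careful person would: the job done as asked, in the order asked, and still so for the second after the job is handed in, with the robot touching nothing.
It also fails if it takes over 45 s, if anything falls off the work surface, if the arm or the gripper's body presses on something with over 40 N, if the wrist force passes 120 N, or if a joint passes its speed limit or range.

ROBOT

A 6-joint arm with a two-finger parallel gripper is mounted at the origin on a cart in front of the work surface, level with it; the furniture and walls round the work are solid. World frame = base frame: x ahead of the robot, y to its left, z up, the work surface at z = 0. Lengths are in m, angles in degrees, forces in N, time in s.
With the tool pointing down it reaches from about 0.4 to 0.825 m from the base axis. Payload 7 kg.
Tool frame: the origin (TCP) lies between the finger pads; the fingertips stand 22 mm ahead of it and the grasp point (between the pads) lies 3 mm ahead of it; z points along the fingers, y is the line along which they close (so a half turn about z gives the same grasp; the last joint's range is limited). The gripper opens to 88 mm and grips with 3 to 60 N. Pads are 19 mm wide; open, the fingers measure 130 mm over their backs; the gripper's body (78 mm by 193 mm) begins 47 mm behind the grasp point.
Start: joints at [-55.743, 20.546, 0.682, 0, -70.136, -16.507], TCP at [0.206, -0.643, 0.249] pointing down, gripper open.
Joint ranges: [-176.03, 176.03], [-82.01, 121.73], [-58.28, 71.71], [-173.87, 95.51], [-174.79, -0.11], [-173.66, 173.66]. Speed limits (degrees/s): [136.94, 136.94, 172.46, 180, 180, 180].

INTERFACE

Orientations are given as [roll, pitch, yaw] about the fixed x, y, z axes, in that order (R = Rz(yaw) Ry(pitch) Rx(roll)).
In Python, from plant import ctrl gives the robot as it stands.
- The arm moves only by the tool apply_moves, never from a script. Its argument "targets" is a list of rows, each an object with "travel": the shift along the tool's x, y, z in mm, a list of three; "roll": the turn about the tool's z in degrees; "jaw": the finger opening in mm, from 0 to 87.6. In form: [{"travel": [tx, ty, tz], "roll": roll, "jaw": jaw}, ...]. A call has 1 to 10 rows; each row shifts and turns the commanded pose from where the row before left it, along the tool's axes as they then stand; what a row does not reach is not made up. A row lasts 1/10 s, in which the tool goes at most 50 mm and 8.59 degrees, less where a joint would pass 70% of its speed; a pose out of reach is approached as far as the arm can. A call with a gripper value outside its range is refused whole. The fingers move at their own pace and stop on an object; the grip force is fixed at half the most. Time passes only in rows, so rows that do not move let the fingers close. It gives the time, the measured TCP pose, the force, the opening and the grip force at its end, in the units of the state.
- ctrl.get_obs(): the state, without advancing time (a new reading comes with each control period).
- ctrl.snapshot(name): name is "side" or "top"; returns the picture (480x640x3 uint8, red, green, blue); there is no depth.
- ctrl.calibration(name): a dict with "K" (3x3 intrinsics, pixels), "dist_coeffs" ([k1, k2, p1, p2, k3] as OpenCV has them; the pictures are not rectified), "extrinsics" (4x4, takes a point from camera to world coordinates). Camera axes: x right, y down, z forward; pixel columns grow to the right and rows downward; lengths in m; the calibration is good to about 2 mm. A picture is of the moment at which its call begins. calibration takes no time and is no camera call.
- ctrl.close_job(): hands the job in; it is judged then, once.
The state is a dict: "clock": time; "joint_pos": joint angles; "qvel": joint speeds; "tau": joint torques, N m; "tool_pos": TCP position; "orientation": TCP orientation; "force": force on the tool from outside, world axes, zero at the start; "moment": the same for the moment, N m; "opening": finger opening in m; "gripper_force": force on a finger pad.
Only numpy, scipy, OpenCV 4.12 (cv2) and the standard library are available. Lean on these libraries where they do the work, as an engineer would, in place of code of your own. Each camera call takes 0.05 s, during which the arm holds its last target. There are 200 camera calls.

## Working session

There is one attempt and no reset: what is moved stays moved. The work goes in short steps, Python scripts to look and compute and a tool call to move; the robot and the scene stay as the last step left them, time stands still between calls to the robot, and variables do not carry over. Pictures are saved under pics/ and viewed, at most 10 in all, crops included, and the job is handed in when it is done.

Besides the shell and the picture viewer there is one more tool, called after "Emit:" as name([rows], argument=value, ...), one row to a line, values as JSON. apply_moves: Moves the arm, as the interface text tells. Its arguments: {"type":"object","properties":{"targets":{"type":"array","items":{"type":"object","properties":{"travel":{"type":"array","items":{"type":"number"}},"roll":{"type":"number"},"jaw":{"type":"number"}}}}},"required":["targets"]}

```bash
mkdir -p pics; python3 - <<'E'
from plant import ctrl
import cv2
for n in ("top","side"):
    cv2.imwrite(f"pics/{n}0.png",ctrl.snapshot(n)[:,:,::-1])
    c=ctrl.calibration(n);print(n,c)
print(ctrl.get_obs())
E
```

```text
top {'K': array([[550.95489839,   0.        , 326.35256326],
       [  0.        , 550.95489839, 231.82295191],
       [  0.        ,   0.        ,   1.        ]]), 'dist_coeffs': array([0.00026874, 0.        , 0.        , 0.        , 0.        ]), 'extrinsics': array([[-0.01499334, -0.98014593,  0.19770977,  0.33086866],
       [-0.99982782,  0.01685855,  0.00775421,  0.0911355 ],
       [-0.01093335, -0.19755946, -0.98022993,  1.02184386],
       [ 0.        ,  0.        ,  0.        ,  1.        ]])}
side {'K': array([[497.88641679,   0.        , 311.86828314],
       [  0.        , 497.88641679, 235.50872551],
       [  0.        ,   0.        ,   1.        ]]), 'dist_coeffs': array([0.04025036, 0.        , 0.        , 0.        , 0.        ]), 'extrinsics': array([[ 0.95447644, -0.1306328 ,  0.26816   ,  0.28126248],
       [-0.29826759, -0.42805024,  0.85311748, -0.65198199],
       [ 0.00334083, -0.89426398, -0.44752741,  0.44392932],
       [ 0.        ,  0.        ,  0.        ,  1.        ]])}
{'clock': 0.1, 'joint_pos': array([-5.57421338e+01,  2.05875623e+01,  6.37904962e-01, -1.79421518e-02,
       -7.01352170e+01, -1.65065457e+01]), 'qvel': array([-0.00805308, -0.13013288,  0.01496558,  0.14168627, -0.04661682,
       -0.07244843]), 'tau': array([-2.06550460e-03, -5.84163165e+01,  2.93748361e+01,  7.01521039e+00,
        1.02752171e-02, -6.54137557e-05]), 'tool_pos': array([ 0.20564507, -0.64247916,  0.2477046 ]), 'orientation': array([ 1.79913831e+02, -7.94473600e-03, -1.62254783e+02]), 'force': array([-0.65755042, -0.39072393, -0.45139001]), 'moment': array([-0.0022185 , -0.00214482, -0.04930125]), 'gripper_force': 0.0, 'opening': 0.0876751601118099}
```

View pics/top0.png

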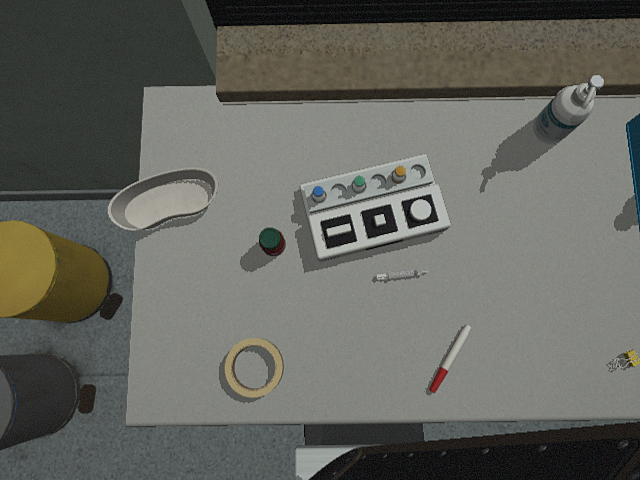

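View pics/side0.png

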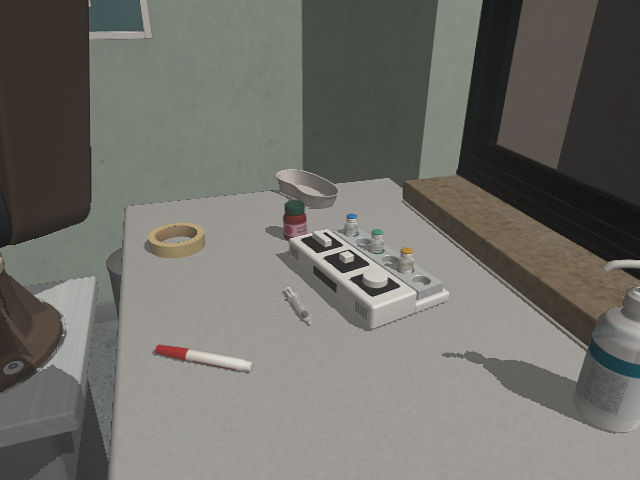

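The top view shows the mixer with the bar at about (340,232), square at (380,220) and round at (421,210). The side view agrees on this order. The vials stand behind, the bottle is on the left and the syringe is in front.

```bash
cat > h.py <<'E'
from plant import ctrl
import cv2, numpy as np
def ray(n,uv,z):
    c=ctrl.calibration(n);E=np.array(c["extrinsics"])
    p=cv2.undistortPoints(np.array([[uv]],float),np.array(c["K"]),np.array(c["dist_coeffs"]))[0,0]
    d=E[:3,:3]@[p[0],p[1],1];o=E[:3,3]
    return o+d*(z-o[2])/d[2]
def keys(n,guess,thr=120,win=14):
    im=ctrl.snapshot(n);g=im.min(2);out=[]
    nl,lab,st,cen=cv2.connectedComponentsWithStats((g>thr).astype(np.uint8))
    for u,v in guess:
        out.append((cen[lab[v,u]],st[lab[v,u]]))
    return out
E
python3 - <<'E'
from h import *
for n,g in (("top",[(421,210),(380,220),(340,232)]),("side",[(376,277),(347,257),(322,240)])):
    for c,s in keys(n,g): print(n,c.round(1),s,(ray(n,c,.0605)*1000).round(1))
o=ctrl.get_obs();print(o["tool_pos"],o["orientation"])
im=ctrl.snapshot("top")[140:280,280:470,::-1]
cv2.imwrite("pics/crop.png",cv2.resize(im,None,fx=4,fy=4,interpolation=cv2.INTER_CUBIC))
E
```

```text
top [420.6 208.9] [411 199  20  21 322] [563.7 -70.7  60.5]
top [379.8 219. ] [375 214  11  11  88] [546.5   2.9  60.5]
top [338.5 229.1] [327 223  24  13 176] [529.3  77.1  60.5]
side [337.7 356.7] [   111    169    529    311 110225] [ 446.2 -228.5   60.5]
side [337.7 356.7] [   111    169    529    311 110225] [ 446.2 -228.5   60.5]
side [308.4 175.8] [     0      0    640    480 182141] [593.5 369.2  60.5]
[ 0.20568304 -0.6426105   0.24797878] [ 1.79941316e+02 -7.27838369e-03 -1.62252645e+02]
```

View pics/crop.png

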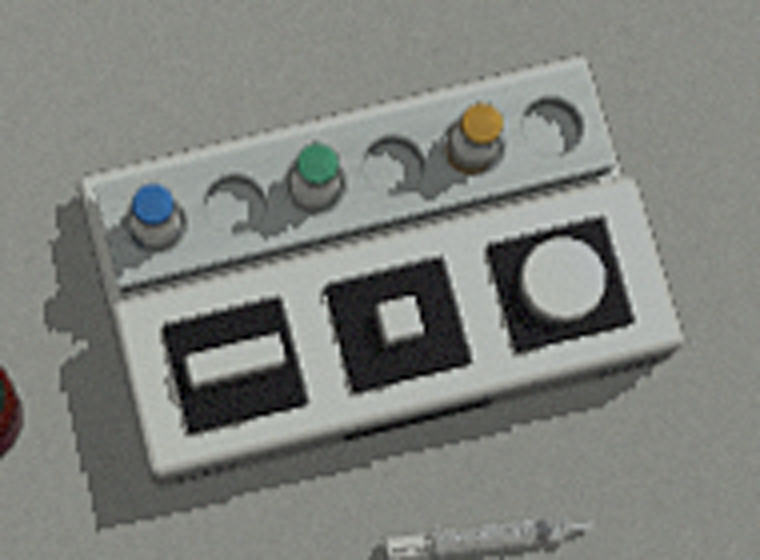

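The rays put the keys at round (564,-71), square (546.5,3) and bar (529,77) mm. Spacing is 76 mm and mixer yaw about 13°. I'll close the jaw and travel over at height.

Emit:
apply_moves([
  {"travel": [-34,29,0],"roll": 0,"jaw": 0},
  {"travel": [-34,29,0],"roll": 0,"jaw": 0},
  {"travel": [-34,29,0],"roll": 0,"jaw": 0},
  {"travel": [-34,29,0],"roll": 0,"jaw": 0},
  {"travel": [-34,29,0],"roll": 0,"jaw": 0},
  {"travel": [-34,29,0],"roll": 0,"jaw": 0},
  {"travel": [-34,29,0],"roll": 0,"jaw": 0},
  {"travel": [-34,29,0],"roll": 0,"jaw": 0},
  {"travel": [-34,29,0],"roll": 0,"jaw": 0},
  {"travel": [-34,29,0],"roll": 0,"jaw": 0},
])

```text
clock: 1.25
tool_pos: [0.4418, -0.2613, 0.2488]
orientation: [-180.0, 0.0, -162.2]
force: [1.1, -0.0, -0.1]
opening: 0.0132
gripper_force: 0.0
```

Emit:
apply_moves([
  {"travel": [-34,29,0],"roll": 0,"jaw": 0},
  {"travel": [-34,29,0],"roll": 0,"jaw": 0},
  {"travel": [-34,29,0],"roll": 0,"jaw": 0},
  {"travel": [-34,29,0],"roll": 0,"jaw": 0},
  {"travel": [-34,29,0],"roll": 0,"jaw": 0},
  {"travel": [0,0,40],"roll": 4.8,"jaw": 0},
  {"travel": [0,0,40],"roll": 0,"jaw": 0},
  {"travel": [0,0,0],"roll": 0,"jaw": 0},
  {"travel": [0,0,0],"roll": 0,"jaw": 0},
])

```text
clock: 2.15
tool_pos: [0.559, -0.0734, 0.1691]
orientation: [-180.0, -0.1, -167.0]
force: [-0.2, 0.4, 1.2]
opening: 0.0003
gripper_force: 0.0
```

```bash
cat > go.py <<'E'
from h import *
import sys
from scipy.spatial.transform import Rotation as R
K={"round":(563.7,-70.7),"square":(546.5,2.9),"bar":(529.3,77.1)}
o=ctrl.get_obs();p=o["tool_pos"]*1000
k=K[sys.argv[1]]
M=R.from_euler("xyz",o["orientation"],degrees=True).as_matrix()
print(o["clock"],p.round(1),o["orientation"].round(2),o["force"].round(2),o["opening"],"tip z",p[2]-22)
print("tool shift to tip z 66:",(M.T@(np.array([k[0],k[1],88])-p)).round(1))
E
python3 go.py round; python3 - <<'E'
from h import *
cv2.imwrite("pics/side1.png",cv2.resize(ctrl.snapshot("side")[120:340,220:460,::-1],None,fx=2.5,fy=2.5))
E
```

```text
2.15 [559.  -73.4 169.1] [-1.7996e+02 -7.0000e-02 -1.6701e+02] [-0.18  0.43  1.18] 0.00034597434549487845 tip z 147.07676168161547
tool shift to tip z 66: [-5.3  1.6 81.1]
```

View pics/side1.png

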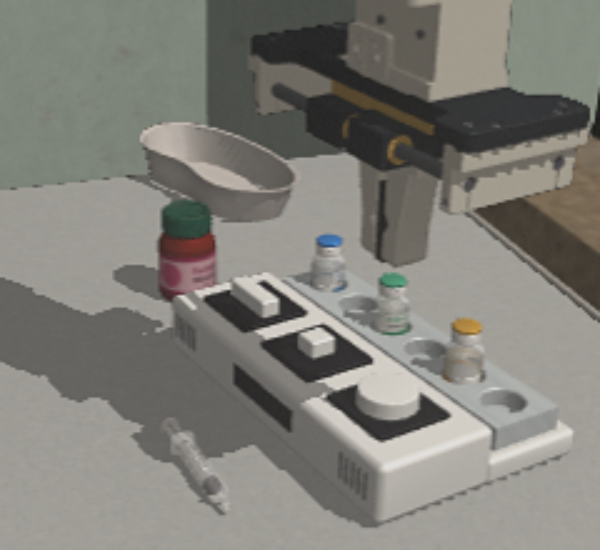

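The side view shows the closed fingertips above the round key (crop ~(400,255)), with everything undisturbed. Next I'll correct and descend to just above the key.

Emit:
apply_moves([
  {"travel": [-5,1.5,30],"roll": 0,"jaw": 0},
  {"travel": [0,0,30],"roll": 0,"jaw": 0},
  {"travel": [0,0,19],"roll": 0,"jaw": 0},
  {"travel": [0,0,2],"roll": 0,"jaw": 0},
  {"travel": [0,0,0],"roll": 0,"jaw": 0},
  {"travel": [0,0,0],"roll": 0,"jaw": 0},
])

```text
clock: 2.8
tool_pos: [0.5649, -0.0705, 0.0898]
orientation: [-180.0, 0.2, -167.0]
force: [-0.1, 0.2, -0.6]
opening: 0.0005
gripper_force: 0.0
```

```bash
python3 go.py round; python3 - <<'E'
from h import *
cv2.imwrite("pics/side2.png",cv2.resize(ctrl.snapshot("side")[200:330,280:440,::-1],None,fx=4,fy=4))
E
```

```text
2.8 [564.9 -70.5  89.8] [-179.97    0.19 -167.04] [-0.1   0.18 -0.58] 0.000549748250643614 tip z 67.79514315846646
tool shift to tip z 66: [1.2 0.1 1.8]
```

View pics/side2.png

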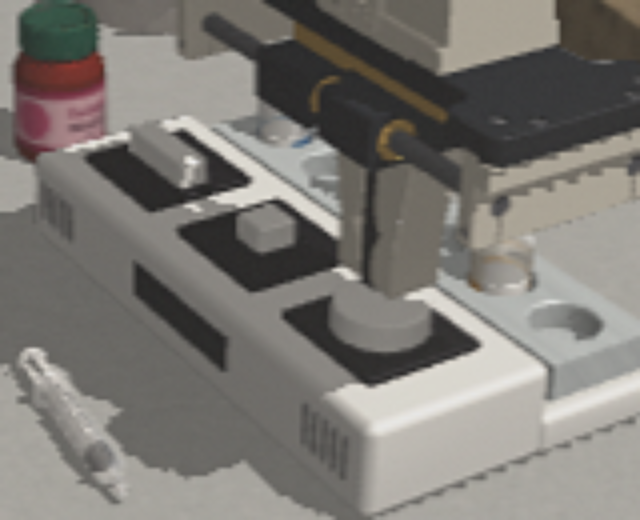

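The fingertips stand just above the round key (crop ~(390,290)). Next is a slow push.

Emit:
apply_moves([
  {"travel": [0,0,2],"roll": 0,"jaw": 0},
  {"travel": [0,0,2],"roll": 0,"jaw": 0},
  {"travel": [0,0,2],"roll": 0,"jaw": 0},
  {"travel": [0,0,1],"roll": 0,"jaw": 0},
  {"travel": [0,0,1],"roll": 0,"jaw": 0},
  {"travel": [0,0,1],"roll": 0,"jaw": 0},
  {"travel": [0,0,0],"roll": 0,"jaw": 0},
])

```text
clock: 3.55
tool_pos: [0.5636, -0.0705, 0.0785]
orientation: [-180.0, 0.0, -167.0]
force: [0.4, -0.1, 0.5]
opening: 0.0003
gripper_force: 0.4
```

Emit:
apply_moves([
  {"travel": [0,0,1],"roll": 0,"jaw": 0},
  {"travel": [0,0,1],"roll": 0,"jaw": 0},
  {"travel": [0,0,1],"roll": 0,"jaw": 0},
  {"travel": [0,0,0],"roll": 0,"jaw": 0},
])

```text
clock: 3.95
tool_pos: [0.5635, -0.0705, 0.0754]
orientation: [-180.0, 0.0, -167.0]
force: [0.5, -0.5, 0.8]
opening: 0.0003
gripper_force: 0.5
```

Emit:
apply_moves([
  {"travel": [0,0,0.5],"roll": 0,"jaw": 0},
  {"travel": [0,0,0],"roll": 0,"jaw": 0},
])

```text
clock: 4.15
tool_pos: [0.5635, -0.0705, 0.0753]
orientation: [-180.0, 0.0, -167.0]
force: [-0.1, 0.5, 3.9]
opening: 0.0007
gripper_force: 2.3
```

```bash
python3 go.py round; python3 - <<'E'
from h import *
cv2.imwrite("pics/side3.png",cv2.resize(ctrl.snapshot("side")[200:330,280:440,::-1],None,fx=4,fy=4))
E
```

```text
4.15 [563.5 -70.5  75.3] [-1.8000e+02  2.0000e-02 -1.6704e+02] [-0.08  0.45  3.92] 0.0007396826976334002 tip z 53.31348015419246
tool shift to tip z 66: [ -0.1  -0.3 -12.7]
```

View pics/side3.png

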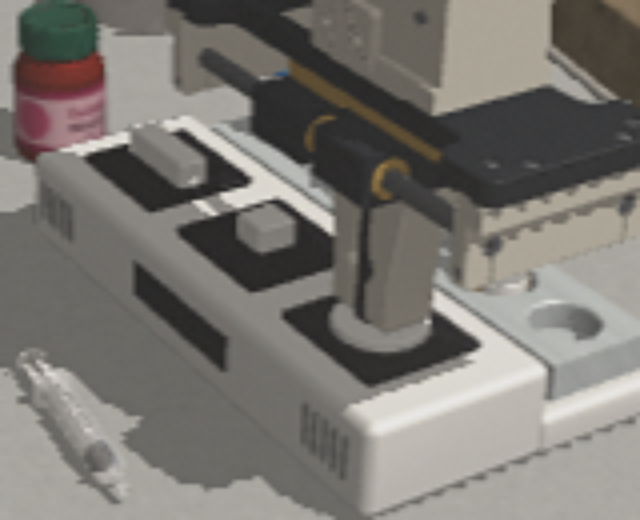

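The round key is pressed down: its rim at crop ~(380,345) is now thin. One more nudge will confirm the stop.

Emit:
apply_moves([
  {"travel": [0,0,0.5],"roll": 0,"jaw": 0},
  {"travel": [0,0,0],"roll": 0,"jaw": 0},
])

```text
clock: 4.4
tool_pos: [0.5636, -0.0705, 0.0753]
orientation: [-180.0, 0.0, -167.0]
force: [-2.8, 1.0, 8.9]
opening: 0.0006
gripper_force: 4.7
```

The stop is confirmed: force rose with no travel. Lifting and moving to the square key.

Emit:
apply_moves([
  {"travel": [0,0,-10],"roll": 0,"jaw": 0},
  {"travel": [0,0,-20],"roll": 0,"jaw": 0},
  {"travel": [0,38,0],"roll": 0,"jaw": 0},
  {"travel": [0,38,0],"roll": 0,"jaw": 0},
  {"travel": [0,0,10],"roll": 0,"jaw": 0},
  {"travel": [0,0,5],"roll": 0,"jaw": 0},
  {"travel": [0,0,0],"roll": 0,"jaw": 0},
  {"travel": [0,0,0],"roll": 0,"jaw": 0},
])

```text
clock: 5.2
tool_pos: [0.5463, 0.0027, 0.0893]
orientation: [-180.0, -0.1, -167.1]
force: [0.3, -0.0, -0.4]
opening: 0.0007
gripper_force: 0.0
```

```bash
python3 go.py square; python3 - <<'E'
from h import *
cv2.imwrite("pics/side4.png",cv2.resize(ctrl.snapshot("side")[200:330,280:440,::-1],None,fx=4,fy=4))
E
```

```text
5.2 [546.3   2.7  89.3] [-1.7999e+02 -5.0000e-02 -1.6710e+02] [ 0.3  -0.04 -0.38] 0.0007128077232103088 tip z 67.32296017549287
tool shift to tip z 66: [-0.2  0.1  1.3]
```

View pics/side4.png

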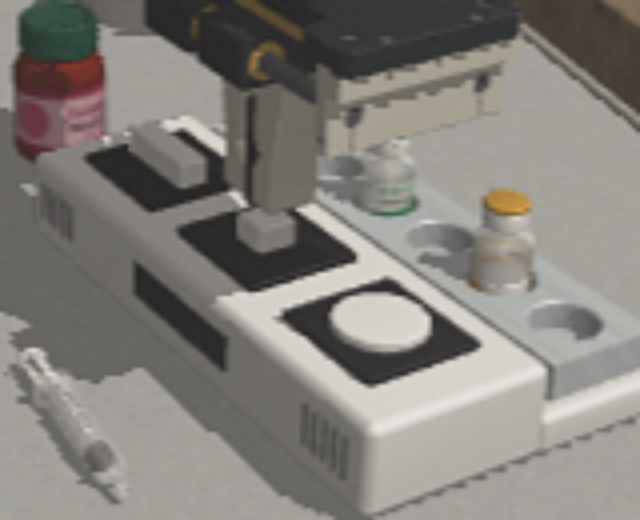

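The round key is fully in, and the tips are centred above the square key (crop ~(270,205)). Pushing the same way.

Emit:
apply_moves([
  {"travel": [0,0,2],"roll": 0,"jaw": 0},
  {"travel": [0,0,2],"roll": 0,"jaw": 0},
  {"travel": [0,0,2],"roll": 0,"jaw": 0},
  {"travel": [0,0,1],"roll": 0,"jaw": 0},
  {"travel": [0,0,1],"roll": 0,"jaw": 0},
  {"travel": [0,0,1],"roll": 0,"jaw": 0},
  {"travel": [0,0,1],"roll": 0,"jaw": 0},
  {"travel": [0,0,1],"roll": 0,"jaw": 0},
  {"travel": [0,0,1],"roll": 0,"jaw": 0},
  {"travel": [0,0,1],"roll": 0,"jaw": 0},
])

```text
clock: 6.25
tool_pos: [0.5463, 0.0035, 0.0765]
orientation: [-180.0, -0.0, -167.1]
force: [-1.3, -2.2, 2.5]
opening: 0.0005
gripper_force: 1.4
```

Emit:
apply_moves([
  {"travel": [0,0,0.5],"roll": 0,"jaw": 0},
  {"travel": [0,0,0],"roll": 0,"jaw": 0},
])

```text
clock: 6.45
tool_pos: [0.5464, 0.0037, 0.0759]
orientation: [180.0, 0.0, -167.1]
force: [-0.0, 0.1, -0.4]
opening: 0.0002
gripper_force: 0.1
```

Emit:
apply_moves([
  {"travel": [0,0,0.5],"roll": 0,"jaw": 0},
  {"travel": [0,0,0],"roll": 0,"jaw": 0},
  {"travel": [0,0,0.5],"roll": 0,"jaw": 0},
  {"travel": [0,0,0],"roll": 0,"jaw": 0},
])

```text
clock: 6.85
tool_pos: [0.5465, 0.0037, 0.0753]
orientation: [180.0, 0.0, -167.0]
force: [-2.3, -0.4, 4.4]
opening: 0.0003
gripper_force: 2.2
```

The square key is at the same stop height (75.3 mm). Moving to the bar.

Emit:
apply_moves([
  {"travel": [0,0,-10],"roll": 0,"jaw": 0},
  {"travel": [0,0,-20],"roll": 0,"jaw": 0},
  {"travel": [0,38,0],"roll": 0,"jaw": 0},
  {"travel": [0,38,0],"roll": 0,"jaw": 0},
  {"travel": [0,0,10],"roll": 0,"jaw": 0},
  {"travel": [0,0,5],"roll": 0,"jaw": 0},
  {"travel": [0,0,0],"roll": 0,"jaw": 0},
  {"travel": [0,0,0],"roll": 0,"jaw": 0},
])

```text
clock: 7.65
tool_pos: [0.5294, 0.0769, 0.09]
orientation: [-180.0, -0.0, -167.1]
force: [-0.4, -0.1, 0.3]
opening: 0.0001
gripper_force: 0.0
```

```bash
python3 go.py bar; python3 - <<'E'
from h import *
cv2.imwrite("pics/side5.png",cv2.resize(ctrl.snapshot("side")[200:330,280:440,::-1],None,fx=4,fy=4))
E
```

```text
7.65 [529.4  76.9  90. ] [-1.7999e+02 -3.0000e-02 -1.6710e+02] [-0.39 -0.1   0.33] 5.969286482868753e-05 tip z 67.9930182006882
tool shift to tip z 66: [0.1 0.2 2. ]
```

View pics/side5.png

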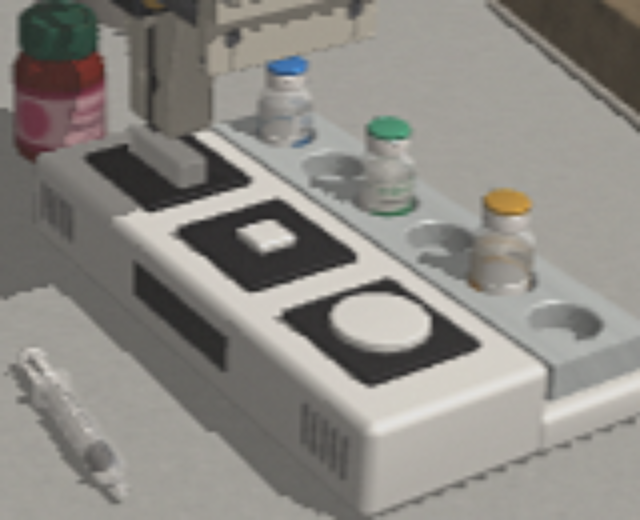

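The square and round keys are both in, and the tips are over the bar (crop ~(175,130)).

Emit:
apply_moves([
  {"travel": [0,0,2],"roll": 0,"jaw": 0},
  {"travel": [0,0,2],"roll": 0,"jaw": 0},
  {"travel": [0,0,2],"roll": 0,"jaw": 0},
  {"travel": [0,0,1],"roll": 0,"jaw": 0},
  {"travel": [0,0,1],"roll": 0,"jaw": 0},
  {"travel": [0,0,1],"roll": 0,"jaw": 0},
  {"travel": [0,0,1],"roll": 0,"jaw": 0},
  {"travel": [0,0,1],"roll": 0,"jaw": 0},
  {"travel": [0,0,1],"roll": 0,"jaw": 0},
  {"travel": [0,0,1],"roll": 0,"jaw": 0},
])

```text
clock: 8.7
tool_pos: [0.5293, 0.0775, 0.077]
orientation: [-180.0, -0.0, -167.0]
force: [-0.6, -2.2, 2.9]
opening: 0.0006
gripper_force: 1.4
```

Emit:
apply_moves([
  {"travel": [0,0,0.5],"roll": 0,"jaw": 0},
  {"travel": [0,0,0],"roll": 0,"jaw": 0},
  {"travel": [0,0,0.5],"roll": 0,"jaw": 0},
  {"travel": [0,0,0],"roll": 0,"jaw": 0},
])

```text
clock: 9.1
tool_pos: [0.5294, 0.0778, 0.076]
orientation: [180.0, 0.0, -167.0]
force: [-0.7, 1.2, 1.0]
opening: 0.0003
gripper_force: 0.6
```

Emit:
apply_moves([
  {"travel": [0,0,0.5],"roll": 0,"jaw": 0},
  {"travel": [0,0,0],"roll": 0,"jaw": 0},
  {"travel": [0,0,0.5],"roll": 0,"jaw": 0},
  {"travel": [0,0,0],"roll": 0,"jaw": 0},
])

```text
clock: 9.5
tool_pos: [0.5294, 0.0778, 0.0753]
orientation: [180.0, 0.0, -167.0]
force: [-1.5, 0.7, 3.9]
opening: 0.0005
gripper_force: 2.3
```

Emit:
apply_moves([
  {"travel": [0,0,-10],"roll": 0,"jaw": 0},
  {"travel": [0,0,-40],"roll": 0,"jaw": 0},
  {"travel": [0,0,-40],"roll": 0,"jaw": 0},
  {"travel": [0,0,-40],"roll": 0,"jaw": 0},
  {"travel": [0,0,0],"roll": 0,"jaw": 0},
  {"travel": [0,0,0],"roll": 0,"jaw": 0},
  {"travel": [0,0,0],"roll": 0,"jaw": 0},
])

```text
clock: 10.2
tool_pos: [0.5287, 0.0774, 0.2044]
orientation: [180.0, -0.1, -167.1]
force: [0.9, -0.4, -0.8]
opening: 0.0003
gripper_force: 0.0
```

```bash
python3 - <<'E'
from h import *
cv2.imwrite("pics/side6.png",cv2.resize(ctrl.snapshot("side")[190:330,270:440,::-1],None,fx=4,fy=4))
E
```

```text
(no output)
```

View pics/side6.png

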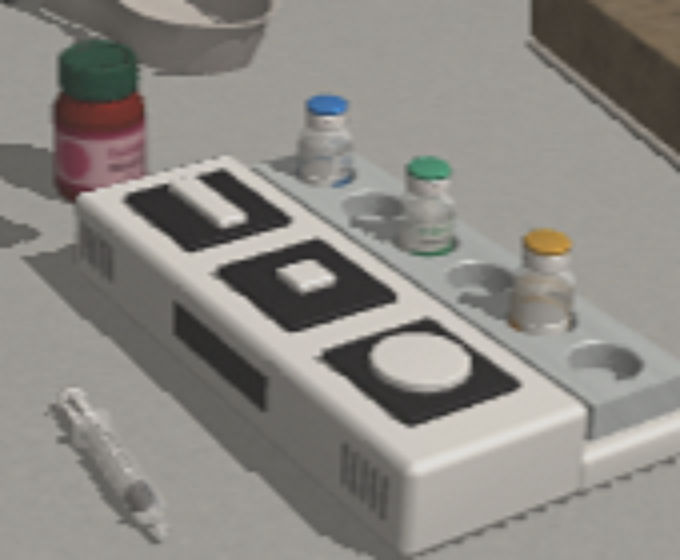

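All three keys are in: bar (210,200), square (305,277) and round (420,360) in the crop. The vials, bottle and syringe are undisturbed.

```bash
python3 -c "
from plant import ctrl
print(ctrl.close_job())"
```

```text
the job is handed in; nothing more can be done
None
```

I pushed the round, square and bar keys fully in, in that order, left the vials, bottle and syringe where they were, and handed the job in at about 10 s on the robot's clock.

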